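Clamp two sample tiles in the bonding jig, with a spacer before the short one

TASK

Two ceramic tiles lie in the bonding jig beside the microscope, and one is too short for the jig's straight jaw to reach. Draw the sliding jaw fully back to its stop, then stand the aluminium spacer upright on the base plate, square and centred before the short tile, where the gap between tile and jaw is wide enough for it, and let go of it. Then take the jaw's grip, push the jaw towards the fence until both tiles sit flush against the fence, and finish still holding the grip and pushing firmly (about 10 N); leave everything else on the bench where it is.

Things in the scene. Friction and masses are not known exactly. Their poses are not given: they have to be found in the camera images.
- jig: Bonding jig, fixed to the bench: dark steel base plate 240 (x) x 150 (y) x 10 mm, origin under its centre, at bench height; its x points from the jaw to the fence. The fence is an aluminium bar 20 x 136 mm, from 10 to 40 mm above the bench, its flat face at x = +85 mm, facing -x. The tiles lie side by side on the plate before the fence.
- fence_face (a point): Middle of the fence's face, 25 mm above the bench (jig x = +85 mm, y = 0).
- jaw (a joint): Sliding jaw's travel along the jig's x, m: 0 = fully back at its stop, growing towards the fence, limit 0.04. About 2 N friction, no spring, stays where left. At 0 its face is at jig x = -5 mm: 20 mm from a long tile and 44 mm from a short tile lying flush at the fence. With the spacer in and the short tile flush it reads 0.019 and the jaw face stops 1 mm short of the long tile.
- jaw_grip (a point): Point to hold on the jaw's grip: an upright black fin on the carriage plate, 14 mm thick (jig x), 44 mm wide (jig y), from 28 to 85 mm above the bench, 80 mm behind the jaw face. The point is on the fin's middle, 70 mm above the bench; pinch it from above, fingers closing along the jig's x. It moves with the jaw.
- jaw_face (a point): Middle of the jaw's face towards the tiles, 25 mm above the bench; moves with the jaw. The jaw is an aluminium bar 20 (x) x 120 (y) mm, 12 to 40 mm above the bench, with a carriage plate 85 x 110 mm (top 28 mm above the bench) behind it on its -x side.
- tile_long: White ceramic tile, loose, flat on the plate, 70 (x) x 54 (y) x 15 mm, the longer of the two. Origin: middle of its fence-side edge at its underside; the tile extends from there 70 mm along its own -x. Starts 4 to 8 mm off the fence. It lies left (+y) or right (-y) in the jig, its centre line 31 mm from the jig's; the short tile has the other place.
- tile_short: White ceramic tile, loose, flat on the plate, 46 (x) x 54 (y) x 15 mm, the shorter of the two. Origin: middle of its fence-side edge at its underside; the tile extends from there 46 mm along its own -x. Starts 4 to 8 mm off the fence.
- spacer: Aluminium spacer, loose, upright on the bench to the robot's right: foot 25 (x) x 36 (y) x 26 mm high, with a narrower tang on it, 14 (x) x 30 (y) mm, from 26 to 61 mm above its underside, to hold it by. Origin: centre of its underside. In the jig its 25 mm thickness goes between tile and jaw (its x along the jig's x, either way round), its underside on the plate 10 mm above the bench. 0.1 kg.
- dish: Bystander: glass dish with lid, 92 mm across, 17 mm high; origin under its centre.
- vial: Bystander: small jar, 28 mm across, 60 mm high; origin under its centre.
- beaker: Bystander: open glass beaker, 70 mm across, 90 mm high; origin under its centre.
- bottle: Bystander: amber bottle, 64 mm across, 150 mm high; origin under its centre.
- brush: Bystander: brush, 160 mm long, lying left of the jig; origin under its middle.

How it is judged:
By the outcome, as a careful person would: the job done as asked, in the order asked, and still so for the second after the job is handed in, while the arm keeps its last pose, push and grip.
It also fails if it takes over 62 s, if anything falls off the work surface, if the arm or the gripper's body presses on something with over 40 N, if the wrist force passes 120 N, or if a joint passes its speed limit or range.

ROBOT

A 6-joint arm with a two-finger parallel gripper is mounted at the origin on the work surface. World frame = base frame: x ahead of the robot, y to its left, z up, the work surface at z = 0. Lengths are in mm, angles in rad, forces in N, time in s.
With the tool pointing down it reaches from about 225 to 725 mm from the base axis. Payload 3.1 kg.
Tool frame: the origin (TCP) lies at the very end of the fingers, on their centre line; the grasp point (between the pads) lies 19 mm behind it (bot.tcp_to_grasp is the distance from the TCP to the grasp point, in mm); z points along the fingers, y is the line along which they close (so a half turn about z gives the same grasp; the last joint's range is limited). The gripper opens to 85 mm and grips with 20 to 120 N. Pads are 22 mm wide; open, the fingers measure 114 mm over their backs; the gripper's body (76 mm by 85 mm) begins 54 mm behind the grasp point. The pads swing forward as they close: fully open they stand 13 mm farther back than shut.
Start: joints at [-1.23, 0.048, 0.099, 1.622, 0, 1.443], TCP at [237.188, -468.358, 231.312] pointing down, gripper open.
Joint ranges: [-2.91, 2.91], [-0.99, 1.94], [-1.21, 1.42], [-2.12, 2.29], [-1.49, 1.47], [-3.14, 3.14]. Speed limits (rad/s): [2.79, 2.79, 3.14, 3.14, 3.14, 3.14].

INTERFACE

Orientations are given as a rotation vector (axis times angle).
In Python, from plant import get_obs, optics, bot gives the robot as it stands.
- The arm moves only by the tool jog_arm, never from a script. Its argument "plan" is one flat list of numbers, 7 for each row, row after row: the shift along the tool's x, y, z as a fraction of full scale, then the turn, a rotation vector about the tool's x, y, z as a fraction of full scale, then the opening, from 0 (shut) to 1 (fully open). A call has exactly 10 rows; each row is the pose to reach, as a shift and turn from the pose commanded when the call began, along the tool's axes at that moment, turning the shorter way round; what a row does not reach only later rows make up. Full scale, the value 1, is 15 cm for a shift and pi rad for a turn. A row lasts 1/8 s, in which the tool goes at most 62.5 mm and 10.7 degrees, less where a joint would pass 70% of its speed; a pose out of reach is approached as far as the arm can. A call with a number of a shift or a turn outside -1 to 1 is refused whole. A call with a gripper value outside its range is refused whole. The fingers move at their own pace and stop on an object; the grip force is fixed at half the most. Time passes only in rows, so rows that repeat a pose let the fingers close, or fill a call up. It gives the time, the measured TCP pose, the force, the opening and the grip force at its end, in the units of the state.
- get_obs(): the state, without advancing time (a new reading comes with each control period).
- optics.capture(name): name is "scene" or "top"; returns (picture, depth): 384x512x3 uint8, blue, green, red; 384x512 float32, mm along the optical axis (not along the pixel's ray), 0 where there is no reading.
- optics.calibration(name): a dict with "intrinsics" (3x3 intrinsics, pixels), "position" and "rotation" of the camera in the world. Camera axes: x right, y down, z forward; pixel columns grow to the right and rows downward; lengths in mm; the calibration is good to about 2 mm. A picture is of the moment at which its call begins. calibration takes no time and is no camera call.
- bot.job_done(): hands the job in; it is judged then, once.
The state is a dict: "time_s": time; "q": joint angles; "joint_vel": joint speeds; "tau": joint torques, N m; "tool_pos": TCP position; "ee_rot": TCP orientation; "ft_force": force on the tool from outside, world axes, zero at the start; "ft_torque": the same for the moment, N m; "width": finger opening in mm; "gripper_force": force on a finger pad.
Only numpy, scipy, OpenCV 4.12 (cv2) and the standard library are available. Lean on these libraries where they do the work, as an engineer would, in place of code of your own. Each camera call takes 0.05 s, during which the arm holds its last target. There are 200 camera calls.

## Working session

There is one attempt and no reset: what is moved stays moved. The work goes in short steps, Python scripts to look and compute and a tool call to move; the robot and the scene stay as the last step left them, time stands still between calls to the robot, and variables do not carry over. Pictures are saved under pics/ and viewed, at most 10 in all, crops included, and the job is handed in when it is done.

Besides the shell and the picture viewer there is one more tool, called after "Call:" by a JSON object that holds its "api" and its "payload". jog_arm: Moves the arm, as the interface text tells. Its arguments: {"type":"object","properties":{"plan":{"type":"array"}},"required":["plan"]}

```bash
ls; mkdir -p pics
python3 - <<'E'
from plant import get_obs, optics, bot
import cv2,numpy as np
np.set_printoptions(precision=4,suppress=True)
o=get_obs();print(o)
for n in("scene","top"):
    p,d=optics.capture(n);cv2.imwrite(f"pics/{n}0.png",p);np.save(f"pics/{n}0d.npy",d)
    print(n,optics.calibration(n),(d>0).mean())
E
```

```text
pics
{'time_s': 0.0, 'q': array([-1.2298,  0.0487,  0.0976,  1.622 ,  0.    ,  1.443 ]), 'joint_vel': array([ 0.0015,  0.0017, -0.0007, -0.0012, -0.0006, -0.0005]), 'tau': array([ -0.0005, -33.8782,  32.0015,   0.0203,  -0.0002,   0.    ]), 'tool_pos': array([ 236.9833, -467.7679,  230.0986]), 'ee_rot': array([-3.0534, -0.7291,  0.0004]), 'ft_force': array([ 0.4699, -0.408 , -0.3894]), 'ft_torque': array([0.0382, 0.0672, 0.0264]), 'gripper_force': 0.0, 'width': 85.61089384317071}
scene {'intrinsics': array([[428.2407,   0.    , 252.0175],
       [  0.    , 428.2407, 185.6262],
       [  0.    ,   0.    ,   1.    ]]), 'position': array([1096.2605, -258.5186,  993.9486]), 'rotation': array([-2.2388, -1.3621,  0.3987])} 0.9961395263671875
top {'intrinsics': array([[481.535 ,   0.    , 254.0066],
       [  0.    , 481.535 , 183.9792],
       [  0.    ,   0.    ,   1.    ]]), 'position': array([ 491.5237,   -8.2278, 1333.9949]), 'rotation': array([-2.1773,  2.1946, -0.0221])} 0.9960734049479166
```

View pics/top0.png

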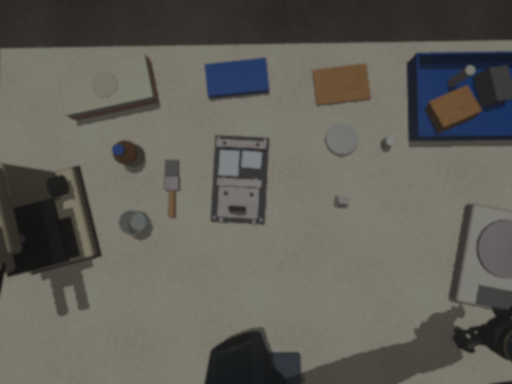

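View pics/scene0.png

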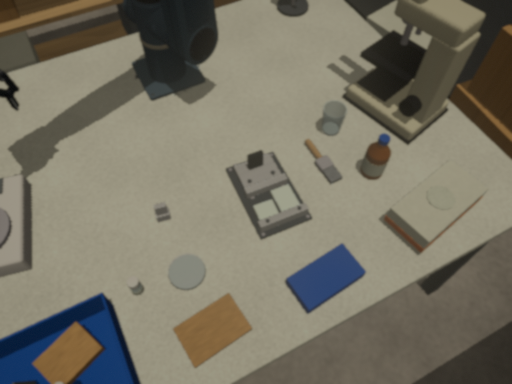

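Top view: jig at columns 211–270, rows 136–223. The long tile is on the left (+y), and the grip is near (238,209). The spacer is at (342,201) and the dish at (342,139). I'll zoom in and measure.

```bash
cat > h.py <<'E'
import cv2,numpy as np
from plant import get_obs, optics, bot
from scipy.spatial.transform import Rotation as R
np.set_printoptions(precision=2,suppress=True)
def cam(n):
    c=optics.calibration(n);return c["intrinsics"],np.array(c["position"]),R.from_rotvec(c["rotation"]).as_matrix()
def ray(n,uv,z):
    K,p,M=cam(n);uv=np.atleast_2d(uv).astype(float)
    d=np.c_[uv,np.ones(len(uv))]@np.linalg.inv(K).T@M.T
    return p+d*((z-p[2])/d[:,2])[:,None]
def cloud(n,d):
    K,p,M=cam(n);v,u=np.mgrid[:384,:512]
    q=np.dstack([u,v,np.ones_like(u)])*d[...,None]
    return q@np.linalg.inv(K).T@M.T+p
def proj(n,P):
    K,p,M=cam(n);q=(np.atleast_2d(P)-p)@M@K.T;return q[:,:2]/q[:,2:]
E
python3 - <<'E'
from h import *
t=cv2.imread("pics/top0.png");s=cv2.imread("pics/scene0.png")
a=cv2.resize(t[125:235,195:285],None,fx=5,fy=5,interpolation=cv2.INTER_CUBIC)
b=cv2.resize(t[180:220,320:365],None,fx=7,fy=7,interpolation=cv2.INTER_CUBIC)
c=cv2.resize(s[195:230,145:185],None,fx=7,fy=7,interpolation=cv2.INTER_CUBIC)
out=np.zeros((550,790,3),np.uint8);out[:550,:450]=a;out[:280,455:770]=b;out[290:535,455:735]=c
cv2.imwrite("pics/z0.png",out)
d=np.load("pics/top0d.npy");C=cloud("top",d)
np.set_printoptions(precision=0,suppress=True,linewidth=250)
print(C[132:228:3,206:276:3,2]);print(C[192:210,332:352,2]);
E
```

```text
[[   2.    1.   -0.    0.    2.   -1.   -2.   -2.    1.    3.   -1.    2.    2.    0.   -2.    1.   -2.   -2.   -1.   -2.   -2.    2.    2.    0.]
 [  -0.    5.   -8.    0.    8.   11.   13.    5.   10.   12.    2.    1.   -0.    2.    4.    0.    1.   -3.   -3.    2.    2.   -0.   -3.   -0.]
 [  -4.    1.   -1.   -1.   14.    9.   12.    8.   12.    9.    7.    8.    4.    9.   10.   13.    9.   13.    8.   11.   15.   11.    0.   -0.]
 [  -4.   -0.   -4.    7.   38.   37.   44.   39.   40.   36.   38.   38.   40.   40.   43.   40.   38.   43.   39.   40.   44.    4.    5.    3.]
 [  -1.    1.   -0.    9.   42.   45.   37.   41.   42.   42.   42.   38.   41.   37.   37.   39.   42.   38.   41.   40.   39.   -1.   -3.   -5.]
 [   2.   -7.   -2.   11.    7.   13.   11.   11.   16.   23.   19.   24.   28.   38.   35.   41.   37.   41.   42.   42.   41.   -0.   -1.   -1.]
 [   1.   -4.    3.   10.   13.   23.   26.   26.   23.   25.   22.   24.    7.   29.   24.   13.   11.   14.   11.    9.   13.   -3.    3.    6.]
 [  -0.   -0.    0.   12.    8.   25.   21.   25.   24.   25.   28.   2
[... 5119 characters left out ...]
  24.   25.   26.   26.   26.   29.   24.   27.   28.   25.   29.   -2.   -3.   -2.]
 [  -0.   -3.   -0.   -1.   -2.    1.   -4.   -1.    3.   21.   28.   26.   24.   24.   23.   24.   21.    3.   -0.    4.]
 [  -5.    2.    0.    2.   -1.   -4.   -1.    2.    1.    2.   -2.    3.   -3.    1.   11.   24.   -0.   -3.   -1.    1.]
 [   1.    1.    2.   -1.   -1.   -2.    2.   -0.    2.   -2.   -1.    1.   -2.   -0.   -2.   -1.    0.   -2.   -5.   -1.]
 [   1.    6.   -2.    2.    2.   -2.   -3.   -1.   -3.    5.   -5.   -3.   -2.    3.    2.    2.   -1.    3.   -4.    1.]
 [   1.    6.    2.    4.    3.    0.   -2.   -1.    4.    3.    4.    1.    0.    3.    2.   -3.   -2.   -0.    4.    5.]]
```

View pics/z0.png

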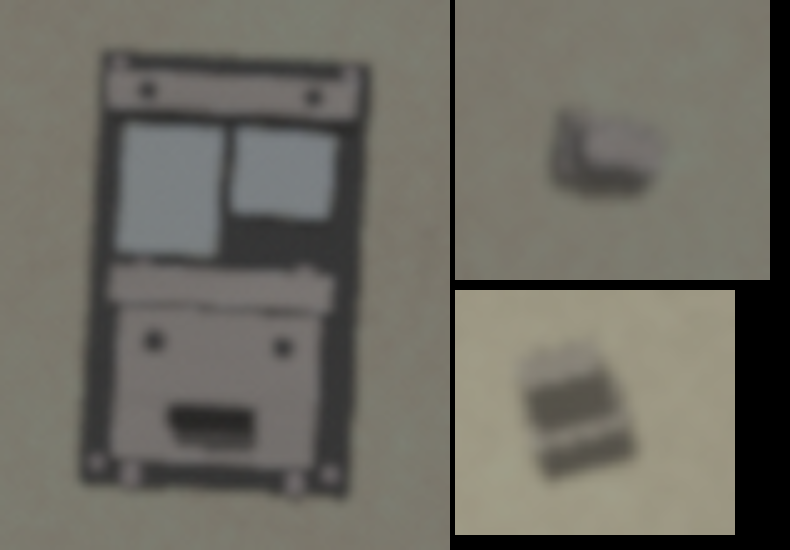

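The crops show the tiles loose before the fence, the jaw partly forward (its face just behind the long tile), and the spacer upright and yawed slightly. Next I'll get numbers.

```bash
cat >> h.py <<'E'
def rect(pts):
    (c,s,a)=cv2.minAreaRect(np.float32(pts)); return np.array(c),np.array(s),a
def moments(pts):
    m=pts.mean(0);w,V=np.linalg.eigh(np.cov((pts-m).T));v=V[:,1]
    return m,np.degrees(np.arctan2(v[1],v[0]))%180,np.sqrt(12*w[::-1])
def comp(mask,seed):
    n,l=cv2.connectedComponents(mask.astype(np.uint8));return l==l[seed[1],seed[0]]
E
python3 - <<'E'
from h import *
d=np.median([optics.capture("top")[1] for _ in range(6)],0)
np.save("pics/topm.npy",d);C=cloud("top",d);Z=C[...,2]
def rep(nm,mask,z):
    v,u=np.nonzero(mask);P=ray("top",np.c_[u,v],z)[:,:2]
    print(nm,len(P),*moments(P),"rect",*rect(P))
jig=comp(Z>5,(225,165))&(Z<200); rep("jig@10",jig,10)
v,u=np.nonzero(jig); P=C[v,u,:2];print("jig xyz",moments(P),rect(P))
box=np.zeros_like(jig);box[125:235,195:285]=1
rows=np.arange(384)[:,None]*np.ones(512)
rep("fence",box&(Z>33)&(rows<160),40)
rep("jaw",box&(Z>35)&(Z<60)&(rows>165)&(rows<195),40)
rep("fin",box&(Z>60)&(Z<120),85)
sp=np.zeros_like(jig);sp[185:215,325:360]=1
rep("tang",sp&(Z>56)&(Z<100),61)
rep("foot",sp&(Z>14)&(Z<35),26)
t=box&(Z>18)&(Z<33)&(rows<180)
for s in((230,163),(251,158)): 
    m=comp(cv2.erode(t.astype(np.uint8),np.ones((1,1)))>0,s);rep("tile",m,25)
E
```

```text
jig@10 4712 [566.76  63.55] 176.51866184702212 [239.71 149.78] rect [567.26  63.72] [149.74 239.79] 86.54186248779297
jig xyz (array([566.03,  62.8 ]), np.float64(176.52208846741422), array([237.49, 148.71])) (array([567.43,  63.89]), array([150.1 , 239.95]), 86.54191589355469)
fence 379 [661.66  57.22] 86.57207994621699 [134.24  20.6 ] rect [661.71  57.36] [133.72  20.71] 86.59947204589844
jaw 334 [556.92  63.81] 86.56704045061417 [120.61  20.15] rect [557.02  64.59] [119.37  20.11] 86.48273468017578
fin 92 [487.32  68.54] 86.17500936130689 [44.02 14.07] rect [487.88  67.76] [41.57 12.96] 89.59284973144531
tang 62 [ 504.72 -212.46] 80.1681738226117 [30.29 14.42] rect [ 504.72 -212.57] [29.82 13.94] 78.20340728759766
foot 65 [ 503.98 -209.54] 72.27967832300494 [41.52 32.13] rect [ 504.68 -212.26] [37.05 24.91] 80.07250213623047
tile 512 [611.6   92.31] 177.0371353407913 [70.72 54.63] rect [611.6   92.33] [54.07 70.26] 85.95771789550781
tile 335 [620.28  30.29] 82.91256270535804 [54.15 46.3 ] rect [620.19  30.35] [53.94 46.11] 84.2591552734375
```

```bash
cat >> h.py <<'E'
import json,os
def load():
    if os.path.exists("cmd.json"):
        j=json.load(open("cmd.json"));return np.array(j[0]),R.from_rotvec(j[1])
    return np.array([237.188,-468.358,231.312]),R.from_rotvec([-3.0534,-0.7291,0.])
def down(ydeg):
    a=np.radians((ydeg+90)/2);return R.from_rotvec(np.pi*np.array([np.cos(a),np.sin(a),0]))
def did(*r):   # record the last row sent
    p,q=load();p=p+q.apply(np.array(r[:3])*150);q=q*R.from_rotvec(np.array(r[3:6])*np.pi)
    json.dump([p.tolist(),q.as_rotvec().tolist()],open("cmd.json","w"))
def need(pos,ydeg):
    p,q=load();t=down(ydeg);
    s=q.inv().apply(np.array(pos)-p)/150;r=(q.inv()*t).as_rotvec()/np.pi
    print("cmd",p,"y-axis",np.degrees(np.arctan2(*q.apply([0,1,0])[1::-1])),"need",np.round(s,4),np.round(r,4))
def state():
    o=get_obs();print("t",o["time_s"],"pos",o["tool_pos"],"F",o["ft_force"],"w",o["width"],o["gripper_force"])
J0=np.array([566.9,63.6]);JA=np.radians(-3.48)
def jig(x,y):return J0+[x*np.cos(JA)-y*np.sin(JA),x*np.sin(JA)+y*np.cos(JA)]
E
python3 - <<'E'
from h import *
state();need([*jig(-79.7,0),150],-3.48);print(down(-3.48).apply([[1,0,0],[0,1,0]]))
E
```

```text
t 0.4 pos [ 237.15 -468.29  231.12] F [ 1.37 -0.75  0.48] w 85.1692453368343 0.0
cmd [ 237.19 -468.36  231.31] y-axis -63.14039711043935 need [ 3.1  -2.44  0.55] [-0.   -0.   -0.33]
[[ 0.06  1.   -0.  ]
 [ 1.   -0.06  0.  ]]
```

Call:
{"api": "jog_arm", "payload": {"plan": [0.3,-0.24,0,0,0,-0.05,1,0.6,-0.48,0,0,0,-0.1,1,0.9,-0.75,0,0,0,-0.15,1,1,-0.8,0,0,0,-0.2,1,1,-0.8,0,0,0,-0.25,1,1,-0.8,0,0,0,-0.3,1,1,-0.8,0,0,0,-0.332,1,1,-0.8,0,0,0,-0.332,1,1,-0.8,0,0,0,-0.332,1,1,-0.8,0,0,0,-0.332,1]}}

```text
time_s: 1.65
tool_pos: [316.8, -293.6, 231.3]
ee_rot: [2.287, 2.154, 0.0]
ft_force: [0.4, 0.0, -0.4]
width: 85.3
gripper_force: 0.0
```

Run:
```python
from h import *
did(1,-.8,0,0,0,-.332)
state();print(get_obs()["ee_rot"],load()[1].as_rotvec());need([*jig(-79.7,0),120],-3.48)
```

```text
t 1.65 pos [ 316.78 -293.56  231.33] F [ 0.43  0.05 -0.39] w 85.33119287846668 0.0
[2.29 2.15 0.  ] [-2.28 -2.15 -0.  ]
cmd [ 316.79 -293.53  231.67] y-axis -3.3803890445220106 need [2.47 0.99 0.75] [-0. -0.  0.]
```

Call:
{"api": "jog_arm", "payload": {"plan": [0.4,0.16,0,0,0,0,1,0.8,0.32,0,0,0,0,1,1,0.4,0,0,0,0,1,1,0.4,0,0,0,0,1,1,0.4,0,0,0,0,1,1,0.4,0,0,0,0,1,1,0.4,0,0,0,0,1,1,0.4,0,0,0,0,1,1,0.4,0,0,0,0,1,1,0.4,0,0,0,0,1]}}

```text
time_s: 2.9
tool_pos: [385.5, -147.4, 231.3]
ee_rot: [-2.286, -2.155, 0.0]
ft_force: [-0.2, -0.6, 1.2]
width: 85.8
gripper_force: 0.0
```

Call:
{"api": "jog_arm", "payload": {"plan": [0.4,0.16,0.1,0,0,0,1,0.8,0.32,0.2,0,0,0,1,1,0.4,0.3,0,0,0,1,1,0.4,0.3,0,0,0,1,1,0.4,0.3,0,0,0,1,1,0.4,0.3,0,0,0,1,1,0.4,0.3,0,0,0,1,1,0.4,0.3,0,0,0,1,1,0.4,0.3,0,0,0,1,1,0.4,0.3,0,0,0,1]}}

```text
time_s: 4.15
tool_pos: [454.3, -1.3, 186.4]
ee_rot: [2.286, 2.155, 0.0]
ft_force: [0.5, -1.1, -0.2]
width: 85.3
gripper_force: 0.0
```

Run:
```python
from h import *
did(1,.4,0,0,0,0);did(1,.4,.3,0,0,0)
state();need([*jig(-79.7,0),51],-3.48)
```

```text
t 4.15 pos [454.26  -1.25 186.36] F [ 0.55 -1.11 -0.19] w 85.31796834375824 0.0
cmd [454.25  -1.03 187.26] y-axis -3.380389044522021 need [0.47 0.19 0.91] [-0. -0.  0.]
```

Call:
{"api": "jog_arm", "payload": {"plan": [0.25,0.1,0,0,0,0,1,0.47,0.19,0,0,0,0,1,0.47,0.19,0.2,0,0,0,1,0.47,0.19,0.4,0,0,0,1,0.47,0.19,0.6,0,0,0,1,0.47,0.19,0.8,0,0,0,1,0.47,0.19,0.9,0,0,0,1,0.47,0.19,0.9,0,0,0,0.3,0.47,0.19,0.9,0,0,0,0,0.47,0.19,0.9,0,0,0,0]}}

```text
time_s: 5.4
tool_pos: [488.2, 67.6, 52.9]
ee_rot: [2.284, 2.154, 0.003]
ft_force: [-0.2, -1.5, 0.5]
width: 32.4
gripper_force: 0.0
```

Run:
```python
from h import *
did(.47,.19,.9,0,0,0)
state();need([*jig(-85,0),51],-3.48)
```

```text
t 5.4 pos [488.2   67.55  52.93] F [-0.16 -1.52  0.48] w 32.36089354614138 0.0
cmd [486.78  67.98  52.4 ] y-axis -3.380389044522021 need [ 0.   -0.03  0.01] [-0. -0.  0.]
```

Call:
{"api": "jog_arm", "payload": {"plan": [0,0,0,0,0,0,0,0,0,0,0,0,0,0,0,0,0,0,0,0,0,0,0,0,0,0,0,0,0,-0.01,0,0,0,0,0,0,-0.02,0,0,0,0,0,0,-0.03,0,0,0,0,0,0,-0.04,0,0,0,0,0,0,-0.045,0,0,0,0,0,0,-0.045,0,0,0,0,0]}}

```text
time_s: 6.65
tool_pos: [482.9, 67.9, 52.6]
ee_rot: [2.283, 2.152, 0.007]
ft_force: [5.8, 0.0, 2.9]
width: 13.1
gripper_force: 59.8
```

Run:
```python
from h import *
did(0,-.045,0,0,0,0)
state();need([*jig(-85,0),51],-3.48)
```

```text
t 6.65 pos [482.9   67.88  52.57] F [5.8  0.01 2.92] w 13.132535496195015 59.8479562997818
cmd [480.04  68.37  52.41] y-axis -3.380389044522021 need [0.   0.01 0.01] [-0. -0.  0.]
```

Call:
{"api": "jog_arm", "payload": {"plan": [0,-0.01,0,0,0,0,0,0,-0.02,0,0,0,0,0,0,-0.03,0,0,0,0,0,0,-0.03,0,0,0,0,0,0,-0.03,0,0,0,0,0,0,-0.03,0,0,0,0,0,0,-0.03,0,0,0,0,0,0,-0.03,0,0,0,0,0,0,-0.03,0,0,0,0,0,0,-0.03,0,0,0,0,0]}}

```text
time_s: 7.9
tool_pos: [483.0, 67.9, 52.6]
ee_rot: [2.279, 2.147, 0.017]
ft_force: [18.9, -0.1, -5.8]
width: 13.3
gripper_force: 59.1
```

Run:
```python
from h import *
did(0,-.03,0,0,0,0)
state();need([*jig(-85,0),51],-3.48)
```

```text
t 7.9 pos [483.03  67.86  52.64] F [18.95 -0.09 -5.8 ] w 13.301668863223918 59.061763286590576
cmd [475.55  68.64  52.41] y-axis -3.380389044522021 need [0.   0.04 0.01] [-0. -0.  0.]
```

Call:
{"api": "jog_arm", "payload": {"plan": [0,0.02,0,0,0,0,0,0,0.04,0,0,0,0,0,0,0.048,0,0,0,0,0,0,0.048,0,0,0,0,1,0,0.048,0,0,0,0,1,0,0.048,0,0,0,0,1,0,0.048,0,0,0,0,1,0,0.048,-0.2,0,0,0,1,0,0.048,-0.5,0,0,0,1,0,0.048,-0.6,0,0,0,1]}}

```text
time_s: 9.15
tool_pos: [484.7, 67.8, 144.5]
ee_rot: [2.283, 2.153, 0.006]
ft_force: [0.2, 0.1, -0.0]
width: 85.6
gripper_force: 0.0
```

Run:
```python
from h import *
did(0,.048,-.6,0,0,0)
state();need([504.9,-212.3,100],-10)
t,d=optics.capture("top");Z=cloud("top",d)[...,2]
cv2.imwrite("pics/top1.png",cv2.resize(t[125:235,195:285],None,fx=5,fy=5))
```

```text
t 9.15 pos [484.66  67.83 144.46] F [ 0.2   0.1  -0.02] w 85.60454173151166 0.0
cmd [482.79  68.01 142.4 ] y-axis -3.380389044522021 need [-1.86  0.26  0.28] [-0.   -0.    0.04]
```

Call:
{"api": "jog_arm", "payload": {"plan": [-0.3,0.04,0,0,0,0.01,1,-0.6,0.08,0,0,0,0.02,1,-0.9,0.12,0,0,0,0.03,1,-1,0.14,0,0,0,0.037,1,-1,0.14,0,0,0,0.037,1,-1,0.14,0,0,0,0.037,1,-1,0.14,0,0,0,0.037,1,-1,0.14,0,0,0,0.037,1,-1,0.14,0,0,0,0.037,1,-1,0.14,0,0,0,0.037,1]}}

```text
time_s: 10.45
tool_pos: [495.0, -83.0, 141.4]
ee_rot: [2.407, 2.019, 0.0]
ft_force: [-0.0, -0.1, 0.8]
width: 85.6
gripper_force: 0.0
```

Run:
```python
from h import *
did(-1,.14,0,0,0,.037)
state();need([504.9,-212.3,80],-10)
```

```text
t 10.45 pos [494.97 -82.97 141.39] F [-0.   -0.12  0.8 ] w 85.62072633703998 0.0
cmd [494.9  -82.97 142.05] y-axis -10.040375035094144 need [-0.84  0.22  0.41] [-0. -0. -0.]
```

View pics/top1.png

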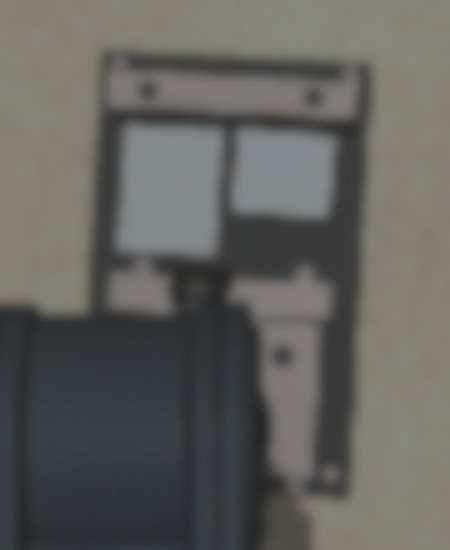

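The jaw bar is now about 3 px further back, at its stop. Next is the spacer.

Call:
{"api": "jog_arm", "payload": {"plan": [-0.3,0.08,0,0,0,0,1,-0.6,0.16,0,0,0,0,1,-0.84,0.22,0,0,0,0,1,-0.84,0.22,0.1,0,0,0,1,-0.84,0.22,0.3,0,0,0,1,-0.84,0.22,0.5,0,0,0,1,-0.84,0.22,0.65,0,0,0,1,-0.84,0.22,0.73,0,0,0,1,-0.84,0.22,0.73,0,0,0,0.5,-0.84,0.22,0.73,0,0,0,0.4]}}

```text
time_s: 11.7
tool_pos: [506.2, -213.2, 32.9]
ee_rot: [2.406, 2.018, 0.001]
ft_force: [0.9, -0.5, 0.4]
width: 51.3
gripper_force: 0.0
```

Run:
```python
from h import *
did(-.84,.22,.73,0,0,0)
state();need([504.9,-212.3,80],-10)
```

```text
t 11.7 pos [ 506.25 -213.17   32.9 ] F [ 0.91 -0.51  0.43] w 51.3317735678556 0.0
cmd [ 505.37 -212.54   32.25] y-axis -10.040375035094144 need [ 0.   -0.   -0.32] [-0. -0. -0.]
```

Call:
{"api": "jog_arm", "payload": {"plan": [0,0,0,0,0,0,0.2,0,0,0,0,0,0,0,0,0,0,0,0,0,0,0,0,0,0,0,0,0,0,0,0,0,0,0,0,0,0,-0.04,0,0,0,0,0,0,-0.12,0,0,0,0,0,0,-0.3,0,0,0,0,0,0,-0.55,0,0,0,0,0,0,-0.55,0,0,0,0]}}

```text
time_s: 12.95
tool_pos: [508.0, -214.4, 118.8]
ee_rot: [2.401, 2.014, 0.004]
ft_force: [0.3, -0.6, -0.7]
width: 12.9
gripper_force: 61.3
```

Run:
```python
from h import *
did(0,0,-.55,0,0,0)
state();need([*jig(-5+16,-31),100],-3.48)
s,d=optics.capture("scene");print(proj("scene",[505,-212,90]))
cv2.imwrite("pics/s2.png",cv2.resize(s[120:260,90:280],None,fx=4,fy=4))
```

```text
t 12.95 pos [ 508.01 -214.39  118.76] F [ 0.35 -0.6  -0.73] w 12.927854535344846 61.2958824634552
cmd [ 505.42 -212.73  114.75] y-axis -10.040375035094144 need [1.69 0.18 0.1 ] [-0.   -0.   -0.04]
[[157.11 198.78]]
```

View pics/s2.png

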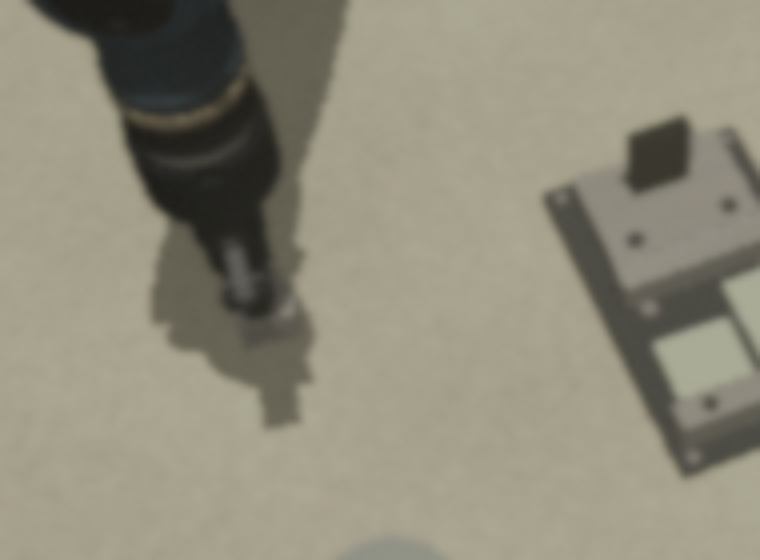

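The spacer is held, its foot at crop (270,330) clear of the bench. The jaw is back and the tiles are undisturbed. Carrying it to the jig.

Call:
{"api": "jog_arm", "payload": {"plan": [0.3,0.04,0,0,0,-0.01,0,0.6,0.08,0,0,0,-0.02,0,0.9,0.1,0,0,0,-0.03,0,1,0.1,0,0,0,-0.0365,0,1,0.1,0,0,0,-0.0365,0,1,0.1,0,0,0,-0.0365,0,1,0.1,0,0,0,-0.0365,0,1,0.1,0,0,0,-0.0365,0,1,0.1,0,0,0,-0.0365,0,1,0.1,0,0,0,-0.0365,0]}}

```text
time_s: 14.25
tool_pos: [546.4, -68.2, 114.4]
ee_rot: [2.288, 2.153, 0.0]
ft_force: [0.2, -0.8, -0.8]
width: 13.3
gripper_force: 61.2
```

Run:
```python
from h import *
did(1,.1,0,0,0,-.0365)
state();need([*(jig(13.5,-30.5)),80],-3.48)
```

```text
t 14.25 pos [546.41 -68.15 114.36] F [ 0.23 -0.75 -0.82] w 13.333461655730714 61.24871850013733
cmd [546.34 -67.64 115.06] y-axis -3.470388837626091 need [0.68 0.17 0.24] [-0. -0.  0.]
```

Call:
{"api": "jog_arm", "payload": {"plan": [0.25,0.06,0,0,0,0,0,0.5,0.12,0,0,0,0,0,0.678,0.174,0.1,0,0,0,0,0.678,0.174,0.2,0,0,0,0,0.678,0.174,0.24,0,0,0,0,0.678,0.174,0.24,0,0,0,0,0.678,0.174,0.24,0,0,0,0,0.678,0.174,0.24,0,0,0,0,0.678,0.174,0.24,0,0,0,0,0.678,0.174,0.24,0,0,0,0]}}

```text
time_s: 15.5
tool_pos: [578.7, 31.9, 78.6]
ee_rot: [2.288, 2.153, 0.0]
ft_force: [-0.1, -0.3, -0.7]
width: 12.6
gripper_force: 61.2
```

```bash
cat >> h.py <<'E'
def crop(name,cam_,r,f):
    p,d=optics.capture(cam_);cv2.imwrite("pics/"+name,cv2.resize(p[r[0]:r[1],r[2]:r[3]],None,fx=f,fy=f,interpolation=cv2.INTER_CUBIC));return p,d
E
python3 - <<'E'
from h import *
did(.678,.174,.24,0,0,0)
np.set_printoptions(precision=4,suppress=True)
state();need([*(jig(13.5,-30.5)),42.3],-3.48);print(jig(13.5,-30.5))
crop("s3.png","scene",(140,245,215,325),6)
E
```

```text
t 15.5 pos [578.7487  31.9325  78.574 ] F [-0.131  -0.2694 -0.7222] w 12.632515496558616 61.19572162628174
cmd [578.5271  32.3736  79.2702] y-axis -3.470388837626091 need [-0.0008  0.0002  0.2465] [-0.0002 -0.0007  0.0001]
[578.5238  32.3368]
```

View pics/s3.png

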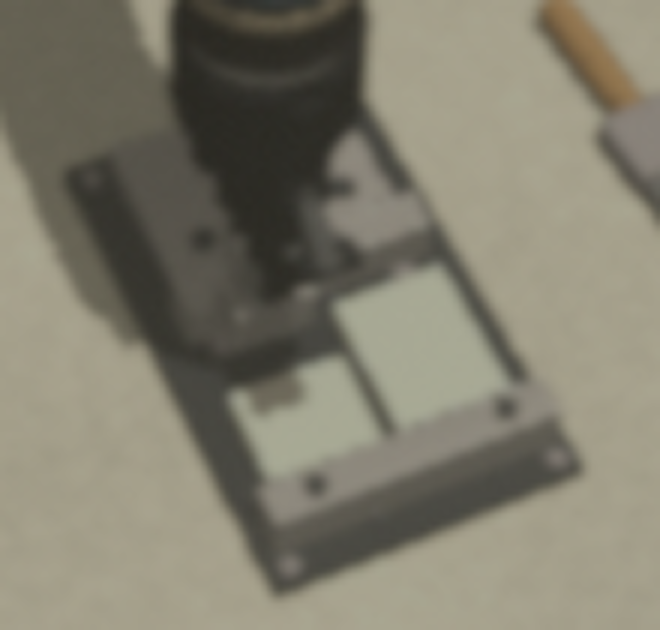

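Run:
```python
from h import *
u=np.array([[255,375],[300,375],[300,410],[255,410],[275,392]])/6+[215,140]
c,s=np.cos(JA),np.sin(JA);P=[]
for z in(46,72):
  for x,y in((12.5,18),(12.5,-18)): P.append([578.7+x*c-y*s,31.9+x*s+y*c,z])
print("pred crop",(proj("scene",P)-[215,140])*6)
p,d=optics.capture("scene");C=cloud("scene",d)
uu=u.astype(int)
for a in uu: print(a,C[a[1],a[0]])
```

```text
pred crop [[309.61 321.84]
 [233.94 350.5 ]
 [311.55 289.61]
 [234.37 318.61]]
[257 202] [584.23  25.59   9.55]
[265 202] [600.61  40.63  22.41]
[265 208] [618.84  30.64  26.83]
[257 208] [609.46  12.04  27.17]
[260 205] [604.25  23.69  25.57]
```

Run:
```python
from h import *
C=np.concatenate([cloud("scene",optics.capture("scene")[1])[185:205,245:275].reshape(-1,3) for _ in range(5)])
c,s=np.cos(JA),np.sin(JA);q=(C[:,:2]-[578.7,31.9])
l=np.c_[q[:,0]*c+q[:,1]*s,-q[:,0]*s+q[:,1]*c,C[:,2]]
m=(l[:,2]>47)&(l[:,2]<70)&(abs(l[:,0])<22)&(abs(l[:,1])<30)
f=l[m];print(len(f),np.percentile(f,[1,3,10,50,90,97,99],axis=0))
b=f[f[:,0]>8];print(len(b),np.percentile(b,[1,3,10,50,90,97,99],axis=0),np.polyfit(b[:,1],b[:,0],1))
```

```text
388 [[ -7.71 -16.27  47.32]
 [ -6.21 -16.08  47.71]
 [ -0.1  -15.64  49.96]
 [ 11.96  -3.48  59.58]
 [ 13.47  15.46  68.42]
 [ 14.11  18.82  69.45]
 [ 14.42  19.25  69.77]]
306 [[  8.42 -16.08  47.33]
 [  9.24 -15.39  47.69]
 [ 10.87 -12.8   49.87]
 [ 12.32   1.73  58.94]
 [ 13.59  16.13  67.98]
 [ 14.18  18.91  69.11]
 [ 14.53  19.31  69.73]] [ 0.   12.24]
```

Call:
{"api": "jog_arm", "payload": {"plan": [-0.003,0,0.05,0,0,0,0,-0.003,0,0.1,0,0,0,0,-0.003,0,0.15,0,0,0,0,-0.003,0,0.19,0,0,0,0,-0.003,0,0.22,0,0,0,0,-0.003,0,0.235,0,0,0,0,-0.003,0,0.243,0,0,0,0,-0.003,0,0.243,0,0,0,0,-0.003,0,0.243,0,0,0,0,-0.003,0,0.243,0,0,0,0]}}

```text
time_s: 17.1
tool_pos: [578.7, 31.6, 42.7]
ee_rot: [2.287, 2.153, 0.001]
ft_force: [-3.4, -0.3, 4.9]
width: 12.9
gripper_force: 62.0
```

Run:
```python
from h import *
did(-.003,0,.243,0,0,0)
state()
```

```text
t 17.1 pos [578.73  31.58  42.74] F [-3.36 -0.29  4.9 ] w 12.874302994025763 62.03638672828674
```

Call:
{"api": "jog_arm", "payload": {"plan": [0,0,-0.003,0,0,0,0,0,0,-0.003,0,0,0,0.25,0,0,-0.003,0,0,0,0.45,0,0,-0.003,0,0,0,0.45,0,0,-0.003,0,0,0,0.45,0,0,-0.05,0,0,0,0.45,0,0,-0.12,0,0,0,0.45,0,0,-0.3,0,0,0,0.8,0,0,-0.55,0,0,0,1,0,0,-0.6,0,0,0,1]}}

```text
time_s: 18.35
tool_pos: [581.2, 31.4, 136.5]
ee_rot: [2.284, 2.149, 0.008]
ft_force: [0.9, 0.2, -0.5]
width: 85.1
gripper_force: 0.0
```

Run:
```python
from h import *
did(0,0,-.6,0,0,0)
np.set_printoptions(precision=4,suppress=True)
state();need([*jig(-85,0),130],-3.48)
```

```text
t 18.35 pos [581.1631  31.4334 136.5251] F [ 0.9169  0.1527 -0.5425] w 85.05172602294807 0.0
cmd [578.5291  31.802  132.8191] y-axis -3.470388837626091 need [ 0.207  -0.6569  0.0197] [-0.0002 -0.0007  0.0001]
```

Call:
{"api": "jog_arm", "payload": {"plan": [0.07,-0.2,0,0,0,0,1,0.14,-0.45,0,0,0,0,1,0.207,-0.652,0,0,0,0,1,0.207,-0.652,0,0,0,0,1,0.207,-0.652,0,0,0,0,1,0.207,-0.652,0,0,0,0,1,0.207,-0.652,0,0,0,0,1,0.207,-0.652,0,0,0,0,1,0.207,-0.652,0,0,0,0,1,0.207,-0.652,0,0,0,0,1]}}

```text
time_s: 19.6
tool_pos: [482.9, 68.5, 131.8]
ee_rot: [-2.288, -2.153, 0.0]
ft_force: [0.1, -0.3, -0.2]
width: 85.3
gripper_force: 0.0
```

Run:
```python
from h import *
did(.207,-.652,0,0,0,0)
np.set_printoptions(precision=4,suppress=True)
state();need([*jig(-84.2,0),51],-3.48)
t,_=crop("t4.png","top",(125,235,195,285),5)
s,_=optics.capture("scene")
a=cv2.resize(t[125:215,195:285],None,fx=4.4,fy=4.4,interpolation=cv2.INTER_CUBIC);b=cv2.resize(s[150:240,225:315],None,fx=4.4,fy=4.4,interpolation=cv2.INTER_CUBIC)
cv2.imwrite("pics/ts4.png",np.hstack([a,b]))
d=np.median([optics.capture("top")[1] for _ in range(6)],0);Z=cloud("top",d)[...,2]
box=np.zeros(Z.shape,bool);box[155:195,238:275]=1
def loc(m,z):
    v,u=np.nonzero(m);P=ray("top",np.c_[u,v],z)[:,:2];c,a,sz=moments(P);q=c-J0
    print(len(P),"jig",q[0]*np.cos(JA)+q[1]*np.sin(JA),-q[0]*np.sin(JA)+q[1]*np.cos(JA),"ang",a-np.degrees(JA),sz,rect(P))
loc(box&(Z>64)&(Z<85),71)
m=comp(((Z>18)&(Z<33)).astype(np.uint8)>0,(251,158));loc(m,25)
```

```text
t 19.6 pos [482.8922  68.4523 131.8289] F [ 0.0635 -0.3245 -0.1788] w 85.30429502986793 0.0
cmd [482.788   68.715  132.9557] y-axis -3.470388837626091 need [-0.0012  0.0008  0.5464] [-0.0002 -0.0007  0.0001]
55 jig 13.22796995758119 -31.63381599654588 ang 92.93213995635217 [29.085  13.0278] (array([578.1853,  31.2261]), array([26.3286, 10.5429]), 89.4873046875)
335 jig 55.30197763247354 -30.004903481249077 ang 86.39256270535805 [54.1501 46.2956] (array([620.1879,  30.3502]), array([53.9382, 46.111 ]), 84.2591552734375)
```

View pics/ts4.png

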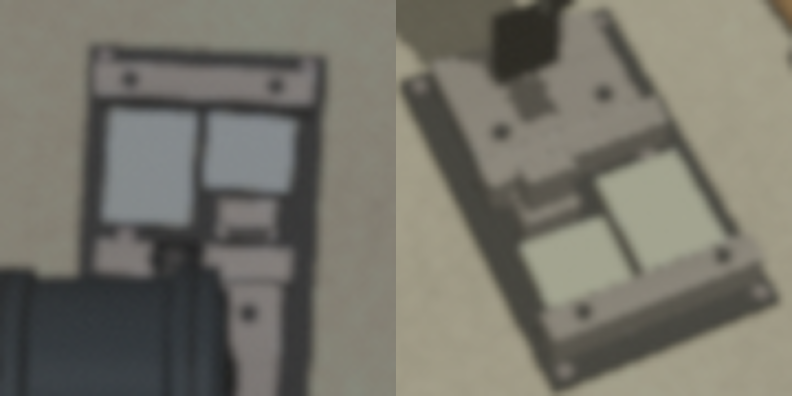

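The spacer stands free in the gap, centred in front of the short tile (left half at about (246,215)). Gripping the fin.

Call:
{"api": "jog_arm", "payload": {"plan": [0,0,0.15,0,0,0,1,0,0,0.3,0,0,0,1,0,0,0.45,0,0,0,1,0,0,0.543,0,0,0,1,0,0,0.543,0,0,0,0.5,0,0,0.543,0,0,0,0.2,0,0,0.543,0,0,0,0,0,0,0.543,0,0,0,0,0,0,0.543,0,0,0,0,0,0,0.543,0,0,0,0]}}

```text
time_s: 21.25
tool_pos: [483.5, 68.5, 51.4]
ee_rot: [2.287, 2.152, 0.002]
ft_force: [-0.4, 0.1, 5.9]
width: 13.2
gripper_force: 60.2
```

Call:
{"api": "jog_arm", "payload": {"plan": [0,0.005,0,0,0,0,0,0,0.015,0,0,0,0,0,0,0.025,0,0,0,0,0,0,0.035,0,0,0,0,0,0,0.045,0,0,0,0,0,0,0.055,0,0,0,0,0,0,0.065,0,0,0,0,0,0,0.075,0,0,0,0,0,0,0.08,0,0,0,0,0,0,0.08,0,0,0,0,0]}}

```text
time_s: 22.5
tool_pos: [494.8, 67.8, 51.4]
ee_rot: [2.288, 2.153, 0.0]
ft_force: [-2.9, 1.3, 7.2]
width: 12.9
gripper_force: 60.6
```

Run:
```python
from h import *
did(0,0,.543,0,0,0);did(0,.08,0,0,0,0)
state();print(load()[0])
```

```text
t 22.5 pos [494.85  67.81  51.41] F [-2.94  1.3   7.24] w 12.948539040415206 60.60671389102936
[494.72  68.17  51.5 ]
```

Call:
{"api": "jog_arm", "payload": {"plan": [0,0.005,-0.004,0,0,0,0,0,0.01,-0.008,0,0,0,0,0,0.02,-0.008,0,0,0,0,0,0.028,-0.008,0,0,0,0,0,0.036,-0.008,0,0,0,0,0,0.044,-0.008,0,0,0,0,0,0.05,-0.008,0,0,0,0,0,0.055,-0.008,0,0,0,0,0,0.06,-0.008,0,0,0,0,0,0.06,-0.008,0,0,0,0]}}

```text
time_s: 23.75
tool_pos: [501.9, 67.4, 51.5]
ee_rot: [-2.285, -2.151, 0.004]
ft_force: [-9.6, -0.1, 6.9]
width: 13.3
gripper_force: 60.6
```

Run:
```python
from h import *
did(0,.06,-.008,0,0,0)
state();print(load()[0])
```

```text
t 23.75 pos [501.86  67.39  51.48] F [-9.63 -0.07  6.87] w 13.304388650967564 60.590797662734985
[503.71  67.63  52.69]
```

Call:
{"api": "jog_arm", "payload": {"plan": [0,0.003,0,0,0,0,0,0,0.006,0,0,0,0,0,0,0.006,0,0,0,0,0,0,0.006,0,0,0,0,0,0,0.006,0,0,0,0,0,0,0.006,0,0,0,0,0,0,0.006,0,0,0,0,0,0,0.006,0,0,0,0,0,0,0.006,0,0,0,0,0,0,0.006,0,0,0,0,0]}}

```text
time_s: 25.0
tool_pos: [501.8, 67.4, 51.5]
ee_rot: [-2.284, -2.151, 0.006]
ft_force: [-11.0, -0.1, 8.5]
width: 13.3
gripper_force: 60.7
```

Run:
```python
from h import *
did(0,.006,0,0,0,0)
state();print(load()[0])
t,_=optics.capture("top");s,_=optics.capture("scene")
a=cv2.resize(t[125:215,195:285],None,fx=4.4,fy=4.4,interpolation=cv2.INTER_CUBIC);b=cv2.resize(s[150:240,225:315],None,fx=4.4,fy=4.4,interpolation=cv2.INTER_CUBIC)
cv2.imwrite("pics/ts5.png",np.hstack([a,b]))
d=np.median([optics.capture("top")[1] for _ in range(6)],0);Z=cloud("top",d)[...,2]
def loc(n,m,z):
    v,u=np.nonzero(m);P=ray("top",np.c_[u,v],z)[:,:2];c,a,sz=moments(P);q=c-J0
    print(n,len(P),"jig",q[0]*np.cos(JA)+q[1]*np.sin(JA),-q[0]*np.sin(JA)+q[1]*np.cos(JA),"ang",a-np.degrees(JA),sz)
rows=np.arange(384)[:,None]*np.ones(512)
box=np.zeros(Z.shape,bool);box[150:195,238:275]=1
loc("tang",box&(Z>64)&(Z<85),71)
t=(Z>18)&(Z<33)&(rows<185)
for sd in((230,160),(251,155)): loc("tile",comp(t,sd),25)
```

```text
t 25.0 pos [501.82  67.39  51.47] F [-11.04  -0.06   8.48] w 13.319024720095806 60.72943389415741
[504.6   67.57  52.69]
tang 58 jig 26.77111182298385 -30.360182915624833 ang 88.6887381488853 [29.59 13.96]
tile 864 jig 55.95618402141312 7.539961111743793 ang 101.72088006296016 [119.49  63.01]
tile 864 jig 55.95618402141312 7.539961111743793 ang 101.72088006296016 [119.49  63.01]
```

View pics/ts5.png

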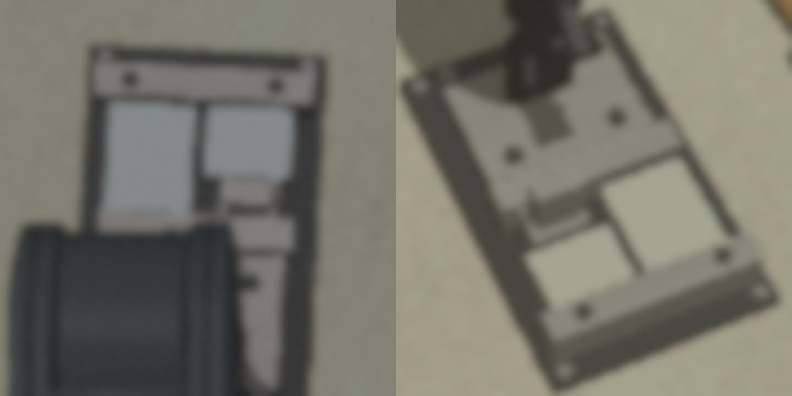

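Both tiles meet the fence with no dark gap. The spacer is square against the short tile at jig x 26.8 (expected 26.5). The push is steady at 11 N, and the jaw has travelled about 18.8 mm. Handing in.

```bash
python3 -c "
from plant import bot
print(bot.job_done())"
```

```text
the job is handed in; nothing more can be done
None
```

Job handed in at about 25 s: I drew the jaw back to its stop, placed and released the spacer, then pushed until both tiles looked flush at the fence (the long tile may still be up to 1 mm off); the arm still holds the grip at about 11 N.

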